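Pack the potter's tool case and snap it shut

TASK

Pack the potter's case away: stand the brittle fired-clay stamp upright in the wide empty compartment at one end and lay the wooden modelling tool flat in the empty middle compartment beside it, in either order and with the lid still open. Then swing the blue lid over and press its front edge down past the catch so that it stays fully shut. Handle the stamp gently (light grip, set it down rather than drop it), do not press or knock the case hard (30 N at most), and leave the other things on the table where they stand.

Things in the scene. Friction and masses are not known exactly. Their poses are not given: they have to be found in the camera images.
- case: Grey case fixed to the table, 133 (x) x 205 (y) x 60 mm high; walls 4, floor 6 mm. Origin: centre of its underside; front (catch) to its -x, hinge on its +x rim. Two dividers along x, tops 52 mm above the table, make 3 compartments 125 mm long in x: stamp's (80 mm wide in y, at +y), tool's (75 mm, middle), narrow one at -y full of kit. Two black blocks stand 15 mm off the front, 59 mm high
- stamp_cell (a point): Centre of the floor (6 mm above the table) of the stamp's compartment, case axes
- tool_cell (a point): Centre of the floor (6 mm above the table) of the tool's compartment, case axes
- lid (a joint): Lid angle, rad: 0 shut, grows as it opens; starts 1.75 to 2.05 (leaning back past upright), stop at 2.1. A stiff hinge holds it at any angle; about 2 N at the front edge moves it. Below about 0.1 a sprung catch resists: about 7 to 10 N down at the front edge forces it past (at about 0.05), then it snaps to 0 and stays; let go sooner, it stays ajar
- lid_hinge (a point): Middle of the hinge line, 60 mm above the table, at case x = +66.5, y = 0 mm; its axes turn with the lid and equal the case's when shut. From here the lid, a blue plate, runs 137 mm towards its own -x, is 209 mm wide in y, and 8 mm thick: z = 0 to 8 mm (top face)
- lid_front (a point): Middle of the lid's front edge on its outer (top) face, in the lid at x = -137, z = 8 mm from the hinge. A 24 mm wide tongue hangs here, 20 mm down from the top face, 4 mm beyond the edge; when shut it goes down between the case's two black blocks, past the sprung ball of the catch
- stamp: Brittle fired-clay (red-brown) stamp standing on the ware board, 46 mm tall: base disc 42 mm across and 10 mm high, then a round neck 22 mm across from 14 to 38 mm, and a knob 26 mm across from 41 to 46 mm. Origin: centre of its underside, z up. 42 to 84 g. Grip the neck from above with about 20 N; over 45 N a finger breaks it
- tool: Dark wooden modelling tool lying on the ware board, 100 mm long in its own x, 14 mm high; the middle 60 mm is 18 mm wide, the ends 13 mm. Origin: centre of its underside
- board: Plywood ware board fixed to the table, 200 (x) x 240 (y) x 15 mm, on the side away from the case. Origin: centre of its underside, 15 mm below its top
- dish: Bystander: white ceramic cup on the board, 50 mm across, 32 mm high. Origin: centre of underside
- ring: Bystander: red plastic ring on the board, 48 mm across, 22 mm high. Origin: centre of underside
- knife: Bystander: blue-handled knife on the board, about 100 mm long in its x, 15 mm wide, 12 mm high. Origin: middle of underside
- tumbler: Bystander: steel tumbler between case and board, 74 mm across, 148 mm high. Origin: centre of underside
- jar: Bystander: amber jar behind the open lid, to either side of its middle, 60 mm across, 100 mm high. Origin: centre of underside
- pumpkin: Bystander: terracotta pumpkin pot far back, 100 mm across, 113 mm high. Origin: centre of underside
Not all that is in view belongs to the job. There is more than one size of the tool; the job needs the middle-sized. There is more than one size of the stamp; the one meant has the size given above.

How it is judged:
By the outcome, as a careful person would: the job done as asked, in the order asked, and still so for the second after the job is handed in, with the robot touching nothing.
It also fails if it takes over 70 s, if anything falls off the work surface, if the arm or the gripper's body presses on something with over 40 N, if the wrist force passes 120 N, or if a joint passes its speed limit or range.

ROBOT

A 7-joint arm with a two-finger parallel gripper is mounted at the origin on the work surface. World frame = base frame: x ahead of the robot, y to its left, z up, the work surface at z = 0. Lengths are in m, angles in degrees, forces in N, time in s.
With the tool pointing down it reaches from about 0.425 to 0.875 m from the base axis. Payload 4.7 kg.
Tool frame: the origin (TCP) lies at the very end of the fingers, on their centre line; the grasp point (between the pads) lies 19 mm behind it; z points along the fingers, y is the line along which they close (so a half turn about z gives the same grasp; the last joint's range is limited). The gripper opens to 87 mm and grips with 3 to 60 N. Pads are 19 mm wide; open, the fingers measure 117 mm over their backs; the gripper's body (75 mm by 190 mm) begins 51 mm behind the grasp point.
Start: joints at [-62.217, 18.392, -4.016, 83.108, 1.295, 78.541, -3.26], TCP at [0.295, 0.579, 0.195] pointing down, gripper open.
Joint ranges: [-163.93, 163.93], [-17.29, 119.83], [-79.2, 71.16], [3.27, 140.29], [-89.18, 269.18], [5.43, 117.66], [-154.24, 154.24]. Speed limits (degrees/s): [147.25, 147.25, 180, 180, 180, 180, 180].

INTERFACE

Orientations are given as [roll, pitch, yaw] about the fixed x, y, z axes, in that order (R = Rz(yaw) Ry(pitch) Rx(roll)).
In Python, from cell import get_obs, cams, ticket, finder gives the robot as it stands.
- The arm moves only by the shell command python3 -m creep 'ROWS' [FORCE]. ROWS is text: rows parted by semicolons, each of 5 numbers parted by spaces: the shift along the world's x, y, z in m, then the turn about the world's z in degrees, then the finger opening in m, from 0 to 0.087. A call has 1 to 8 rows; each row shifts and turns the commanded pose from where the row before left it; what a row does not reach is not made up. A row lasts 1/8 s, in which the tool goes at most 62.5 mm and 10.7 degrees, less where a joint would pass 70% of its speed; a pose out of reach is approached as far as the arm can. A call with a gripper value outside its range is refused whole. The fingers move at their own pace and stop on an object; FORCE is the grip in N (left out, the last holds). Time passes only in rows, so rows that do not move let the fingers close. It gives the time, the measured TCP pose, the force, the opening and the grip force at its end, in the units of the state.
- get_obs(): the state, without advancing time (a new reading comes with each control period).
- cams.read_camera(name): name is "side" or "top" or "wrist"; returns the picture (420x560x3 uint8, red, green, blue); there is no depth.
- cams.calibration(name): a dict with "fx", "fy", "cx", "cy" (pixels), "k1" (the pictures are not rectified: a ray, as slopes to the right and down, at radius r is drawn at 1 + k1 r^2 times it, then the intrinsics apply), "extrinsics" (4x4, takes a point from world to camera coordinates). Camera axes: x right, y down, z forward; pixel columns grow to the right and rows downward; lengths in m; the calibration is good to about 2 mm. A picture is of the moment at which its call begins: read the wrist's pose just before it. calibration takes no time and is no camera call; for the wrist camera it gives the pose at the moment of the call.
- ticket.sign_off(): hands the job in; it is judged then, once.
Trained networks look in the newest picture that a camera, given by its name, has taken for a name from the list of things; names that differ only in an ending like _2 or _b are one class to them, and where a whole thing is asked for, a point or a joint stands for the part that bears it (a point fixed in the world has none). Each returns a list of dicts, best first, with "p" (0 to 1); they miss things now and then, are a little off and sometimes report something else, mostly with a low value. They report only what shows in the picture. A call takes as long as a camera call. They do not tell look-alikes from the thing itself.
- finder.masks_of(name, camera): "mask" (420x560 bool, what is visible of it) and "xy" ([column, row] in pixels, amid what is visible of it).
- finder.tip_of(name, camera): "xy" ([column, row] in pixels: a listed point, or the origin of a listed thing).
The state is a dict: "time_s": time; "qpos": joint angles; "joint_velocities": joint speeds; "effort": joint torques, N m; "tool_pos": TCP position; "tool_rot": TCP orientation; "force": force on the tool from outside, world axes, zero at the start; "wrist_torque": the same for the moment, N m; "grip_width": finger opening in m; "grasp_force": force on a finger pad.
Only numpy, scipy, OpenCV 4.12 (cv2) and the standard library are available. Lean on these libraries where they do the work, as an engineer would, in place of code of your own. Each camera call takes 0.05 s, during which the arm holds its last target. There are 200 camera calls.

## Working session

There is one attempt and no reset: what is moved stays moved. The work goes in short steps, Python scripts to look and compute and a shell command to move; the robot and the scene stay as the last step left them, time stands still between calls to the robot, and variables do not carry over. Pictures are saved under pics/ and viewed, at most 13 in all, crops included, and the job is handed in when it is done.

```bash
mkdir -p pics; ls; cat > h.py <<'E'
import numpy as np, cv2
from cell import get_obs, cams, ticket, finder
def snap(c, fn=None):
    im=cams.read_camera(c)
    if fn: cv2.imwrite('pics/'+fn, cv2.cvtColor(im,cv2.COLOR_RGB2BGR))
    return im
def ray(c,uv,K=None):
    k=K or cams.calibration(c); x=(uv[0]-k['cx'])/k['fx']; y=(uv[1]-k['cy'])/k['fy']
    a,b=x,y
    for _ in range(30):
        s=1+k['k1']*(a*a+b*b); a,b=x/s,y/s
    E=np.array(k['extrinsics']); R,t=E[:3,:3],E[:3,3]
    return -R.T@t, R.T@np.array([a,b,1.])
def onz(c,uv,z,K=None):
    o,d=ray(c,uv,K); return o+d*(z-o[2])/d[2]
def proj(c,P,K=None):
    k=K or cams.calibration(c); E=np.array(k['extrinsics']); p=np.atleast_2d(P)@E[:3,:3].T+E[:3,3]
    ab=p[:,:2]/p[:,2:]; ab=ab*(1+k['k1']*(ab**2).sum(1,keepdims=True))
    return ab*[k['fx'],k['fy']]+[k['cx'],k['cy']]
E
python3 - <<'E'
from h import *
np.set_printoptions(precision=3,suppress=True)
a=snap('top','top0.png');
for n in ['stamp','tool','case','board','lid_hinge','stamp_cell','tool_cell','tumbler','dish','ring','knife','jar','lid_front']:
    print(n,[(np.round(r['xy']),round(r['p'],2)) for r in finder.tip_of(n,'top')[:4]])
b=snap('side','side0.png')
for n in ['stamp','tool','lid_hinge','lid_front']:
    print(n,[(np.round(r['xy']),round(r['p'],2)) for r in finder.tip_of(n,'side')[:4]])
cv2.imwrite('pics/both.png',cv2.cvtColor(cv2.resize(np.hstack([a,b]),(800,300)),cv2.COLOR_RGB2BGR))
for c in ['top','side','wrist']: k=cams.calibration(c); o,d=ray(c,(280,210)); print(c,k['fx'],k['k1'],o,d)
print(get_obs())
E
```

```text
pics
stamp [(array([259., 177.]), 0.78), (array([234., 228.]), 0.77)]
tool [(array([204., 275.]), 0.76), (array([179., 146.]), 0.73), (array([210., 348.]), 0.66), (array([387., 160.]), 0.66)]
case [(array([151., 280.]), 0.74), (array([408., 241.]), 0.56), (array([422., 234.]), 0.49)]
board [(array([195., 252.]), 0.64), (array([420., 234.]), 0.37)]
lid_hinge [(array([404., 206.]), 0.86), (array([420., 233.]), 0.65)]
stamp_cell [(array([383., 254.]), 0.72)]
tool_cell [(array([419., 237.]), 0.85), (array([403., 205.]), 0.68)]
tumbler [(array([298., 240.]), 0.59), (array([401., 162.]), 0.39)]
dish [(array([159., 229.]), 0.64)]
ring [(array([195., 229.]), 0.85), (array([388., 159.]), 0.52)]
knife [(array([153., 278.]), 0.7), (array([197., 231.]), 0.5)]
jar [(array([386., 159.]), 0.88)]
lid_front [(array([402., 163.]), 0.77), (array([421., 234.]), 0.58)]
stamp [(array([219., 237.]), 0.92), (array([317., 161.]), 0.36)]
tool [(array([353., 357.]), 0.68), (array([136., 280.]), 0.63), (array([198., 332.]), 0.61), (array([272., 316.]), 0.55)]
lid_hinge [(array([318., 161.]), 0.69), (array([226., 303.]), 0.37)]
lid_front [(array([292., 112.]), 0.68)]
top 495.6452123483609 0.0039470604950324 [0.408 0.028 1.022] [ 0.145  0.011 -0.989]
side 383.3247034605373 -0.024161644126494086 [0.243 0.494 0.606] [ 0.369 -0.624 -0.689]
wrist 292.07229724803125 -0.05870737256622017 [0.234 0.61  0.386] [ 0.233 -0.106 -0.967]
{'time_s': 0.95, 'qpos': array([-62.218,  18.392,  -4.016,  83.105,   1.295,  78.542,  -3.259]), 'joint_velocities': array([-0.067,  0.015,  0.104,  0.04 , -0.008, -0.065, -0.079]), 'effort': array([  0.001, -49.11 ,  -0.402, -31.277,  -0.064,   0.033,   0.   ]), 'tool_pos': array([0.295, 0.579, 0.195]), 'tool_rot': array([179.994,   0.003, 153.027]), 'force': array([ 0.512, -0.454,  0.01 ]), 'wrist_torque': array([-0.03 ,  0.005,  0.009]), 'grasp_force': 0.0, 'grip_width': 0.08674837029456735}
```

View pics/top0.png

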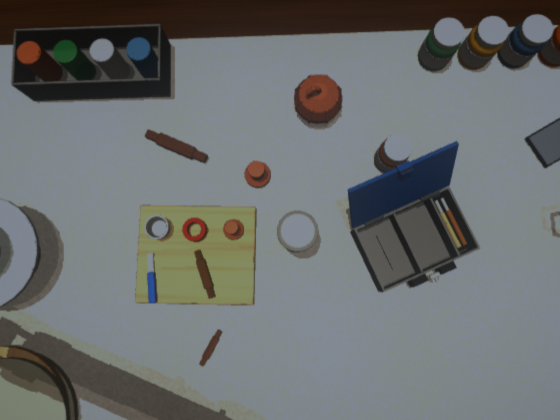

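View pics/side0.png

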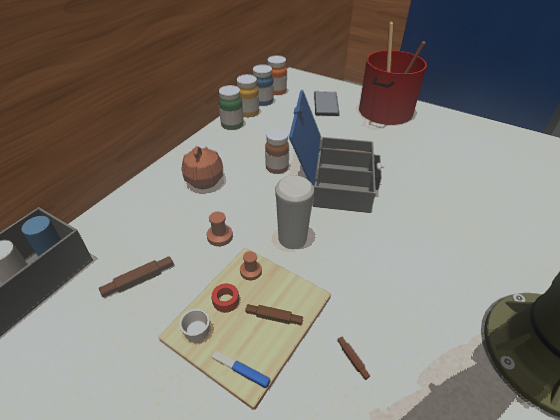

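The top view shows the board at (196,255). Stamp look-alikes are the small one on the board (234,229) and a larger one off it (258,174). Tool look-alikes are on the board (204,274), a large one off it (177,146) and a small one (210,348). By the description I choose the stamp at (234,229) and the tool at (204,274). The case is at (415,240) with its lid leaning back, the tumbler at (298,232) and the jar at (395,155).

```bash
python3 - <<'E'
from h import *
np.set_printoptions(precision=4,suppress=True)
im=snap('top')
def m(n,z):
    for r in finder.masks_of(n,'top')[:4]:
        k=r['mask'].astype(np.uint8)
        c=max(cv2.findContours(k,cv2.RETR_EXTERNAL,cv2.CHAIN_APPROX_NONE)[0],key=len)[:,0,:]
        P=np.array([onz('top',p,z)[:2] for p in c],np.float32)
        q=cv2.minAreaRect(P); (cx,cy),s,a=q
        b=cv2.boxPoints(q); e=max((b[1]-b[0],b[2]-b[1]),key=np.linalg.norm)
        print(n,round(r['p'],2),np.round(r['xy']),np.array([cx,cy]),np.array(s),'long yaw',round(np.degrees(np.arctan2(e[1],e[0])),1))
m('stamp',.015); m('tool',.025); m('case',.05); m('board',.015); m('tumbler',.148); m('knife',.02); m('jar',.1); m('lid',.06);m('ring',.03);m('dish',.03)
crop=im[140:300,340:480]; crop=cv2.resize(crop,None,fx=3.6,fy=3.6,interpolation=cv2.INTER_CUBIC)
c2=cv2.resize(im[200:310,130:262],None,fx=2.2,fy=2.2,interpolation=cv2.INTER_CUBIC)
out=np.zeros((576,800,3),np.uint8); out[:,:504]=crop; out[:c2.shape[0],508:508+c2.shape[1]]=c2[:, :292]
cv2.imwrite('pics/crop1.png',cv2.cvtColor(cv2.convertScaleAbs(out,alpha=1.7),cv2.COLOR_RGB2BGR))
E
```

```text
stamp 0.84 [257. 175.] [0.6339 0.0842] [0.0526 0.0542] long yaw -35.6
stamp 0.72 [234. 226.] [0.5205 0.135 ] [0.0432 0.0391] long yaw 88.5
tool 0.73 [213. 346.] [0.2869 0.1826] [0.0167 0.0751] long yaw -27.9
tool 0.58 [201. 272.] [0.4313 0.1947] [0.0995 0.0221] long yaw 15.0
case 0.88 [414. 223.] [ 0.5229 -0.2343] [0.2367 0.2698] long yaw -68.8
board 0.68 [195. 256.] [0.4701 0.2127] [0.24   0.2023] long yaw 87.6
tumbler 0.84 [299. 235.] [0.4992 0.0074] [0.0706 0.0722] long yaw -65.0
tumbler 0.46 [390. 150.] [ 0.6357 -0.1681] [0.0509 0.076 ] long yaw -46.8
knife 0.55 [154. 284.] [0.4235 0.3015] [0.1023 0.0182] long yaw 0.7
jar 0.45 [194. 253.] [0.4653 0.1972] [0.221  0.1847] long yaw 88.4
lid 0.88 [403. 187.] [ 0.5934 -0.2094] [0.0871 0.263 ] long yaw -67.8
ring 0.66 [195. 223.] [0.521  0.2124] [0.0467 0.0471] long yaw -0.3
dish 0.89 [156. 226.] [0.5273 0.2907] [0.0514 0.0467] long yaw 44.4
```

View pics/crop1.png

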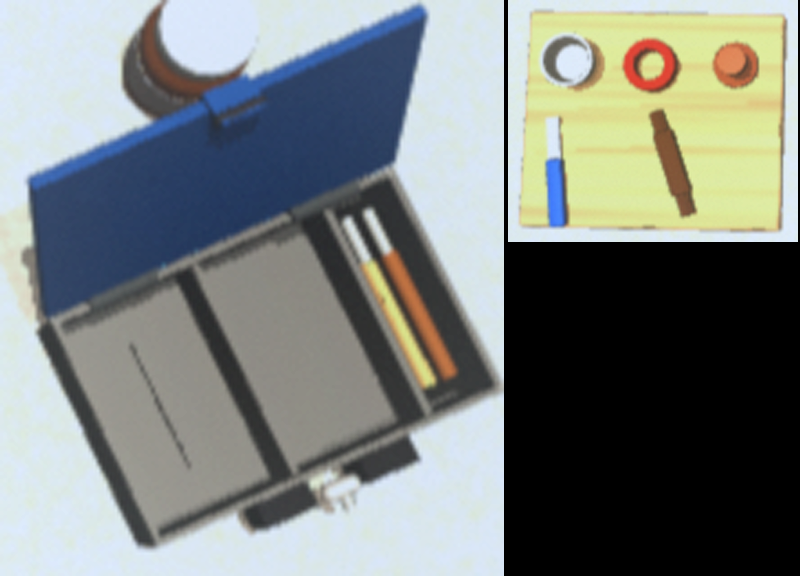

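The crop confirms the stamp (42 mm base) and the tool (100 mm long) on the board. In the full picture the case rim corners are at about (382.5,291), (478,246), (450.5,187) and (352,229). Next I fit the case pose and the lid angle, and compare with a wrist view later.

```bash
python3 - <<'E'
from h import *
from scipy.optimize import least_squares
np.set_printoptions(precision=4,suppress=True)
C=np.array([[-.0665,.1025,.06],[-.0665,-.1025,.06],[.0665,-.1025,.06],[.0665,.1025,.06]])
px=np.array([[382.5,291.4],[478.3,246.4],[450.6,187.2],[351.7,229.4]])
K=cams.calibration('top')
def W(p,c): 
    s,k=np.sin(p[2]),np.cos(p[2]); R=np.array([[k,-s,0],[s,k,0],[0,0,1]]); return c@R.T+[p[0],p[1],0]
f=lambda p:(proj('top',W(p,C),K)-px).ravel()
r=least_squares(f,[.52,-.23,.35],loss='soft_l1'); p=r.x
print(p,np.degrees(p[2]),r.fun.reshape(-1,2))
# lid: outer front edge corners, top view (crop) 
L=np.array([[30,180],[425,8]])/3.6+[340,140]
def lid(th):
    x,z=-.137,.008
    X=.0665+x*np.cos(th)+z*np.sin(th); Z=.06-x*np.sin(th)+z*np.cos(th)
    return np.array([[X,.1045,Z],[X,-.1045,Z]])
for th in np.arange(1.7,2.11,.05):
    print(round(th,2),proj('top',W(p,lid(th)),K).ravel(),L.ravel())
for n,c in dict(stampcell=[0,.0585,.006],toolcell=[0,-.023,.006]).items(): print(n,W(p,np.array([c])),proj('top',W(p,np.array([c])),K))
b=W(p,lid(1.9)); print(b)
E
```

```text
[ 0.4869 -0.2214  0.3963] 22.704331342558515 [[-0.1478  0.5822]
 [ 0.7111  1.4643]
 [-3.3237 -1.3168]
 [ 0.5921 -0.7066]]
1.7 [355.0657 206.7524 466.8363 156.5511] [348.3333 190.     458.0556 142.2222]
1.75 [353.2344 203.3017 464.7042 153.2707] [348.3333 190.     458.0556 142.2222]
1.8 [351.4089 199.9461 462.5376 150.1023] [348.3333 190.     458.0556 142.2222]
1.85 [349.5957 196.6967 460.3447 147.0563] [348.3333 190.     458.0556 142.2222]
1.9 [347.8011 193.564  458.1335 144.1423] [348.3333 190.     458.0556 142.2222]
1.95 [346.0313 190.5576 455.9121 141.3689] [348.3333 190.     458.0556 142.2222]
2.0 [344.2921 187.6867 453.6884 138.7443] [348.3333 190.     458.0556 142.2222]
2.05 [342.5891 184.9592 451.4702 136.2753] [348.3333 190.     458.0556 142.2222]
2.1 [340.9277 182.3824 449.2648 133.9683] [348.3333 190.     458.0556 142.2222]
stampcell [[ 0.4644 -0.1675  0.006 ]] [[382.5231 252.337 ]]
toolcell [[ 0.4958 -0.2427  0.006 ]] [[418.6577 235.9487]]
[[ 0.5558 -0.0793  0.1871]
 [ 0.6365 -0.2722  0.1871]]
```

```bash
python3 -m creep '0.0225 -0.0445 0 -9.3 0.05;0.0225 -0.0445 0 -9.3 0.05;0.0225 -0.0445 0 -9.3 0.05;0.0225 -0.0445 0 -9.3 0.05;0.0225 -0.0445 0 -9.3 0.05;0.0225 -0.0445 0 -9.3 0.05;0.0225 -0.0445 0 -9.3 0.05;0.0225 -0.0445 0 -9.3 0.05' 20
python3 -m creep '0.0225 -0.0445 0 -9.3 0.05;0.0225 -0.0445 0 -9.3 0.05; 0 0 0 0 0.05'
python3 - <<'E'
from h import *
np.set_printoptions(precision=4,suppress=True)
K=cams.calibration('wrist'); im=snap('wrist','w1.png')
for n,z in [('stamp',.015),('tool',.015),('board',.0),('ring',.015),('tumbler',0)]:
    print(n,[(onz('wrist',r['xy'],z,K),np.round(r['xy']),round(r['p'],2)) for r in finder.tip_of(n,'wrist')[:2]])
for r in finder.masks_of('tool','wrist')[:2]:
    c=max(cv2.findContours(r['mask'].astype(np.uint8),0,1)[0],key=len)[:,0]
    P=np.array([onz('wrist',p,.025,K)[:2] for p in c],np.float32); q=cv2.minAreaRect(P); print('tool',q,cv2.boxPoints(q).ravel())
for r in finder.masks_of('stamp','wrist')[:2]:
    c=max(cv2.findContours(r['mask'].astype(np.uint8),0,1)[0],key=len)[:,0]
    P=np.array([onz('wrist',p,.025,K)[:2] for p in c],np.float32); print('stamp',cv2.minEnclosingCircle(P))
E
```

```text
time_s: 2.5
tool_pos: [0.4755, 0.2219, 0.1953]
tool_rot: [180.0, -0.0, 78.3]
force: [0.9, -0.5, -0.3]
grip_width: 0.0502
grasp_force: 0.0
time_s: 2.88
tool_pos: [0.5217, 0.1291, 0.1954]
tool_rot: [179.9, 0.0, 59.5]
force: [-0.3, 0.4, 0.2]
grip_width: 0.0501
grasp_force: 0.0
stamp [(array([0.5198, 0.1355, 0.015 ]), array([273., 184.]), 0.94), (array([0.6325, 0.0871, 0.015 ]), array([368., 172.]), 0.78)]
tool [(array([0.6952, 0.253 , 0.015 ]), array([352.,  22.]), 0.83), (array([0.4274, 0.1971, 0.015 ]), array([187., 180.]), 0.61)]
board [(array([0.4699, 0.218 , 0.    ]), array([208., 148.]), 0.8)]
ring [(array([0.5167, 0.2188, 0.015 ]), array([236., 128.]), 0.62)]
tumbler [(array([0.4992, 0.0001, 0.    ]), array([309., 269.]), 0.91)]
tool ((0.43192148208618164, 0.19404062628746033), (0.1023375615477562, 0.02016165852546692), 17.245407104492188) [0.3801 0.1885 0.386  0.1692 0.4838 0.1996 0.4778 0.2188]
tool ((0.27153846621513367, 0.20498569309711456), (0.004145066253840923, 0.010222072713077068), 84.57854461669922) [0.2663 0.2034 0.2764 0.2024 0.2768 0.2066 0.2666 0.2075]
stamp ((0.6346909403800964, 0.08436328172683716), 0.03297196328639984)
stamp ((0.5191285014152527, 0.13551898300647736), 0.021502012386918068)
```

View pics/w1.png

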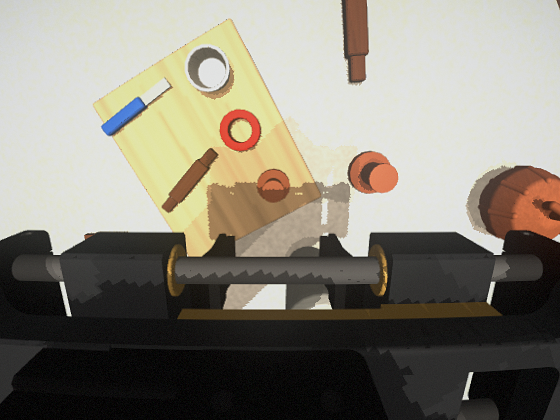

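The wrist view shows the stamp on the board at (273,184), with the larger one at (373,173) and the tool at (190,180). This agrees with the top view, so I descend on the stamp at (0.520, 0.1355).

```bash
python3 -m creep '-0.0015 0.0065 -0.045 0 0.046;0 0 -0.05 0 0.046;0 0 -0.04 0 0.046;0 0 -0.02 0 0.046;0 0 -0.013 0 0.046;0 0 0 0 0.046'
python3 -m creep '0 0 0 0 0.018;0 0 0 0 0.018;0 0 0 0 0.018;0 0 0 0 0.018' 20
```

```text
time_s: 4.03
tool_pos: [0.5179, 0.141, 0.0265]
tool_rot: [-180.0, 0.1, 60.1]
force: [0.3, -0.0, 0.0]
grip_width: 0.046
grasp_force: 0.0
time_s: 4.53
tool_pos: [0.5192, 0.1409, 0.0278]
tool_rot: [179.9, -0.1, 60.0]
force: [0.2, -0.3, 3.9]
grip_width: 0.024
grasp_force: 20.0
```

```bash
python3 -m creep '0 0 0.01 0 0.018;0 0 0.02 0 0.018;0 0 0.03 0 0.018; 0 0 0 0 0.018'
python3 - <<'E'
from h import *
im=snap('side'); print(get_obs()['force'],get_obs()['grip_width'])
c=cv2.resize(im[170:300,180:340],(800,600),interpolation=cv2.INTER_CUBIC); cv2.imwrite('pics/s2.png',cv2.cvtColor(c,cv2.COLOR_RGB2BGR))
E
```

```text
time_s: 5.03
tool_pos: [0.5202, 0.1415, 0.0896]
tool_rot: [179.8, -0.2, 60.0]
force: [-0.1, -0.2, -0.5]
grip_width: 0.024
grasp_force: 20.0
[-0.24596852  0.53298825 -1.12684007] 0.023938476077508215
```

View pics/s2.png

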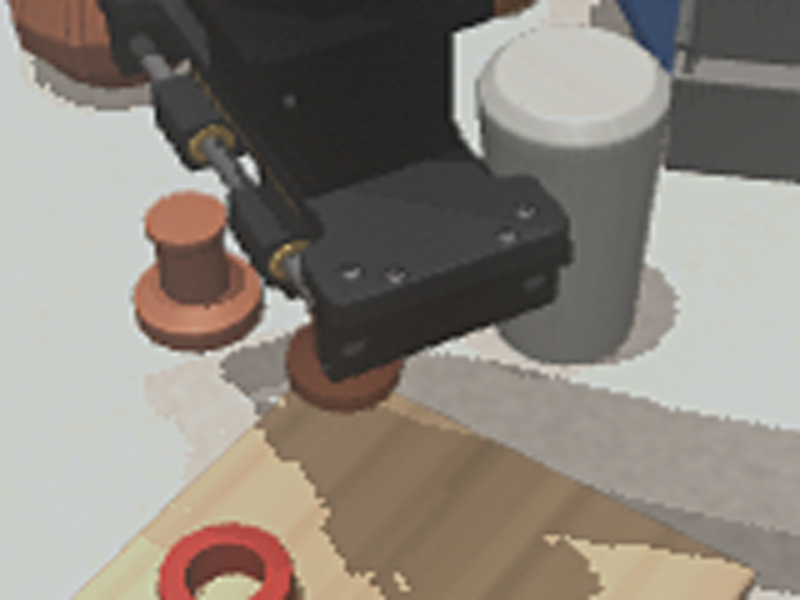

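Seen from the side, the stamp hangs upright in the fingers at (345,375) in the crop, clear of the board. I carry it over the tumbler to the case.

```bash
python3 -m creep '0 0 0.055 0 0.018;0 0 0.055 0 0.018;-0.0086 -0.0512 0 -6.2 0.018;-0.0086 -0.0512 0 -6.2 0.018;-0.0086 -0.0512 0 -6.2 0.018;-0.0086 -0.0512 0 -6.2 0.018;-0.0086 -0.0512 0 -6.2 0.018;-0.0084 -0.051 0 -6.3 0.018'
python3 -m creep '0 0 0 0 0.018;0 0 0 0 0.018'
python3 - <<'E'
from h import *
np.set_printoptions(precision=4,suppress=True)
K=cams.calibration('wrist'); im=snap('wrist','w2.png')
for n,z in [('stamp',.17),('lid_front',.18),('lid_hinge',.06),('stamp_cell',.006),('tool_cell',.006),('case',0),('jar',0)]:
    print(n,[(onz('wrist',r['xy'],z,K),np.round(r['xy']),round(r['p'],2)) for r in finder.tip_of(n,'wrist')[:2]])
C=np.array([[-.0665,.1025,.06],[-.0665,-.1025,.06],[.0665,-.1025,.06],[.0665,.1025,.06]])
a=.3963; R=np.array([[np.cos(a),-np.sin(a),0],[np.sin(a),np.cos(a),0],[0,0,1]]); uv=proj('wrist',C@R.T+[.4869,-.2214,0],K); print(uv)
d=im.copy()
for u in uv: cv2.drawMarker(d,tuple(int(round(v)) for v in u),(0,255,0),0,10,1)
cv2.imwrite('pics/w2.png',cv2.cvtColor(cv2.convertScaleAbs(d,alpha=1.4),cv2.COLOR_RGB2BGR))
E
```

```text
time_s: 6.08
tool_pos: [0.4657, -0.1674, 0.1958]
tool_rot: [-179.9, 0.1, 22.5]
force: [0.4, 0.8, -1.1]
grip_width: 0.0241
grasp_force: 20.0
time_s: 6.32
tool_pos: [0.4665, -0.1654, 0.196]
tool_rot: [-179.9, 0.1, 22.8]
force: [-0.3, 1.2, -1.2]
grip_width: 0.0239
grasp_force: 20.0
stamp [(array([ 0.4595, -0.1724,  0.17  ]), array([282., 235.]), 0.94)]
lid_front [(array([ 0.6059, -0.1745,  0.18  ]), array([373.,  45.]), 0.84)]
lid_hinge [(array([ 0.5469, -0.1976,  0.06  ]), array([333., 139.]), 0.68)]
stamp_cell [(array([ 0.4642, -0.1675,  0.006 ]), array([278., 188.]), 0.89)]
tool_cell [(array([ 0.4979, -0.2445,  0.006 ]), array([342., 187.]), 0.85)]
case [(array([ 0.4932, -0.2264,  0.    ]), array([327., 184.]), 0.76), (array([ 0.6718, -0.2047,  0.    ]), array([372.,  45.]), 0.69)]
jar [(array([ 0.6595, -0.1887,  0.    ]), array([356.,  49.]), 0.73)]
[[241.7453 250.8398]
 [410.6405 250.4499]
 [423.9578 138.2768]
 [238.1195 137.2769]]
```

View pics/w2.png

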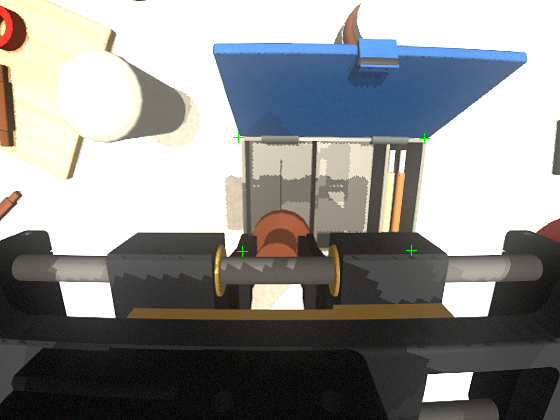

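The wrist view shows the empty left compartment, with its cell centre at (278,188). The stamp is upright below the fingers at (282,235). The case estimates agree to a few mm, so I lower it.

```bash
python3 -m creep '0.002 0 -0.06 0 0.018;0 0 -0.06 0 0.018;0 0 -0.035 0 0.018;0 0 -0.01 0 0.018;0 0 -0.005 0 0.018;0 0 0 0 0.018'
python3 -m creep '0 0 -0.002 0 0.018;0 0 -0.002 0 0.018;0 0 0 0 0.018'
```

```text
time_s: 7.48
tool_pos: [0.4702, -0.1664, 0.0282]
tool_rot: [179.9, -0.1, 22.7]
force: [1.1, -0.2, -1.2]
grip_width: 0.0241
grasp_force: 20.0
time_s: 7.85
tool_pos: [0.469, -0.1662, 0.0231]
tool_rot: [180.0, -0.0, 22.7]
force: [-0.0, 0.3, -1.4]
grip_width: 0.0242
grasp_force: 20.0
```

```bash
python3 -m creep '0 0 -0.002 0 0.018;0 0 -0.001 0 0.018;0 0 0 0 0.018'; python3 -m creep '0 0 -0.001 0 0.018;0 0 0 0 0.018'
```

```text
time_s: 8.22
tool_pos: [0.4688, -0.1662, 0.0198]
tool_rot: [-180.0, 0.0, 22.7]
force: [-1.3, -0.9, -0.3]
grip_width: 0.0245
grasp_force: 20.0
time_s: 8.48
tool_pos: [0.469, -0.1662, 0.019]
tool_rot: [180.0, 0.0, 22.7]
force: [0.4, -0.0, -0.5]
grip_width: 0.0243
grasp_force: 20.0
```

```bash
python3 -m creep '0 0 -0.001 0 0.018;0 0 0 0 0.018'; python3 -m creep '0 0 0 0 0.027;0 0 0 0 0.032;0 0 0 0 0.038;0 0 0 0 0.038'
```

```text
time_s: 8.72
tool_pos: [0.4696, -0.1664, 0.0186]
tool_rot: [180.0, -0.1, 22.7]
force: [-0.3, 0.9, 3.9]
grip_width: 0.0242
grasp_force: 20.0
time_s: 9.22
tool_pos: [0.4687, -0.166, 0.0177]
tool_rot: [-180.0, 0.0, 22.7]
force: [-0.0, -0.2, 0.0]
grip_width: 0.0369
grasp_force: 0.0
```

```bash
python3 -m creep '0 0 0.015 0 0.038;0 0 0.045 0 0.04;0 0 0.06 0 0.04;0 0 0.06 0 0.04;-0.006 0.06 0 -1 0.04;-0.006 0.06 0 -1 0.04;-0.006 0.06 0 -1 0.04;-0.006 0.06 0 -1 0.04'
python3 -m creep '-0.006 0.06 0 -1 0.04;-0.0065 0.06 0 -1 0.04;0 0 -0.05 0 0.04;0 0 0 0 0.04;0 0 0 0 0.04'
python3 - <<'E'
from h import *
np.set_printoptions(precision=4,suppress=True)
K=cams.calibration('wrist'); im=snap('wrist','w3.png')
print([(onz('wrist',r['xy'],.015,K),np.round(r['xy']),round(r['p'],2)) for r in finder.tip_of('tool','wrist')[:2]])
for r in finder.masks_of('tool','wrist')[:2]:
    c=max(cv2.findContours(r['mask'].astype(np.uint8),0,1)[0],key=len)[:,0]
    P=np.array([onz('wrist',p,.025,K)[:2] for p in c],np.float32); q=cv2.minAreaRect(P); print('tool',q)
snap('top'); 
for n,z in [('stamp',.006),('tool',.015),('stamp_cell',.006)]:
    print(n,[(onz('top',r['xy'],z),np.round(r['xy']),round(r['p'],2)) for r in finder.tip_of(n,'top')[:4]])
E
```

```text
time_s: 10.22
tool_pos: [0.4448, 0.0754, 0.1994]
tool_rot: [180.0, -0.1, 18.7]
force: [0.8, 0.3, 0.4]
grip_width: 0.0399
grasp_force: 0.0
time_s: 10.85
tool_pos: [0.4335, 0.1932, 0.1498]
tool_rot: [-180.0, -0.1, 16.6]
force: [0.9, -0.0, -0.2]
grip_width: 0.04
grasp_force: 0.0
[(array([0.2932, 0.1886, 0.015 ]), array([249., 301.]), 0.89), (array([0.43  , 0.1956, 0.015 ]), array([274., 197.]), 0.76)]
tool ((0.4309358298778534, 0.19471561908721924), (0.10003089159727097, 0.01935478486120701), 19.087970733642578)
tool ((0.30527132749557495, 0.1822694092988968), (0.017053354531526566, 0.051367178559303284), 62.06465148925781)
stamp [(array([ 0.467 , -0.1722,  0.006 ]), array([385., 251.]), 0.75), (array([0.6314, 0.0854, 0.006 ]), array([257., 176.]), 0.73)]
tool [(array([0.2827, 0.1868, 0.015 ]), array([209., 349.]), 0.68), (array([0.6965, 0.2521, 0.015 ]), array([177., 147.]), 0.64), (array([0.4265, 0.194 , 0.015 ]), array([205., 276.]), 0.42), (array([0.525 , 0.2849, 0.015 ]), array([161., 228.]), 0.41)]
stamp_cell [(array([ 0.4653, -0.1736,  0.006 ]), array([386., 252.]), 0.92), (array([ 0.4908, -0.226 ,  0.006 ]), array([411., 239.]), 0.48)]
```

```bash
python3 -m creep '-0.002 0.001 -0.05 1 0.04;0 0 -0.045 0 0.04;0 0 -0.025 0 0.04;0 0 -0.01 0 0.04;0 0 0 0 0.04;0 0 0 0 0.04'
python3 -m creep '0 0 0 0 0.01;0 0 0 0 0.01;0 0 0 0 0.01;0 0 0 0 0.01' 25
```

```text
time_s: 11.95
tool_pos: [0.4316, 0.1954, 0.0193]
tool_rot: [-180.0, -0.1, 17.7]
force: [-0.0, 0.1, -0.3]
grip_width: 0.04
grasp_force: 0.0
time_s: 12.45
tool_pos: [0.4305, 0.1948, 0.018]
tool_rot: [180.0, -0.0, 17.7]
force: [-0.6, 0.1, 0.3]
grip_width: 0.0124
grasp_force: 0.0
```

```bash
python3 - <<'E'
from h import *
im=snap('side'); print(get_obs()['tool_pos'],get_obs()['grip_width'],get_obs()['grasp_force'])
c=cv2.resize(im[230:390,200:360],(600,600),interpolation=cv2.INTER_CUBIC); cv2.imwrite('pics/s3.png',cv2.cvtColor(cv2.convertScaleAbs(c,alpha=1.3),cv2.COLOR_RGB2BGR))
E
```

```text
[0.43047256 0.19479934 0.01801938] 0.011501816739992968 0.0
```

View pics/s3.png

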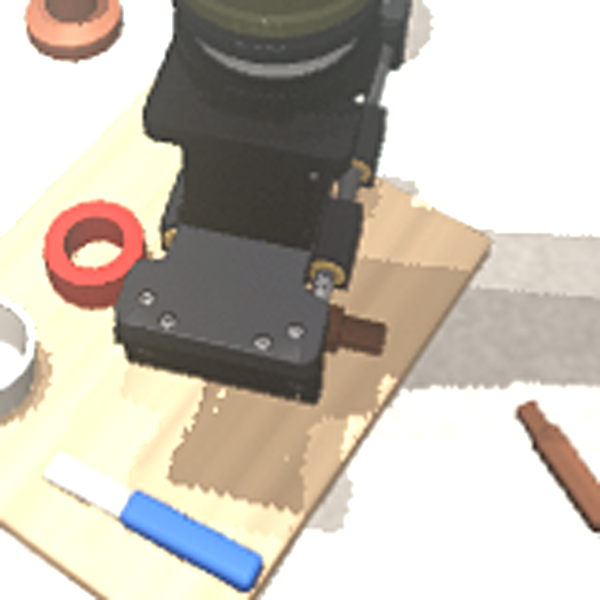

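The side view shows the tool end still at (385,340), so it hasn't moved, yet the fingers closed to 12 mm without touching it. They must be too high. I open, go 2 mm lower with the fingertips just over the board, and try again.

```bash
python3 -m creep '0 0 0 0 0.035;0 0 0 0 0.035;0 0 0 0 0.035;0 0 -0.001 0 0.035;0 0 -0.001 0 0.035;0 0 0 0 0.035'
python3 -m creep '0 0 0 0 0.005;0 0 0 0 0.005;0 0 0 0 0.005;0 0 0 0 0.005' 25
```

```text
time_s: 13.25
tool_pos: [0.4303, 0.1947, 0.0158]
tool_rot: [180.0, 0.0, 17.7]
force: [-0.6, 0.1, 0.0]
grip_width: 0.035
grasp_force: 0.0
time_s: 13.75
tool_pos: [0.4305, 0.1948, 0.016]
tool_rot: [180.0, 0.0, 17.7]
force: [0.8, -0.6, 0.2]
grip_width: 0.0073
grasp_force: 0.0
```

```bash
python3 - <<'E'
from h import *
a=snap('wrist'); b=snap('side'); o=get_obs(); print(o['tool_pos'],o['grip_width'],o['grasp_force'],o['force'])
print('side proj',proj('side',[[.431,.1945,.029],[.3834,.179,.022],[.4786,.21,.022],[.4305,.1948,.016]]))
print('wrist proj',proj('wrist',[[.431,.1945,.029],[.3834,.179,.022],[.4786,.21,.022],[.4305,.1948,.016]]))
A=cv2.resize(a[120:320,180:380],(400,400),interpolation=cv2.INTER_CUBIC); B=cv2.resize(b[240:380,200:340],(400,400),interpolation=cv2.INTER_CUBIC)
cv2.imwrite('pics/s4.png',cv2.cvtColor(cv2.convertScaleAbs(np.hstack([A,B]),alpha=2.2),cv2.COLOR_RGB2BGR))
E
```

```text
[0.43047197 0.1948037  0.01598665] 0.005488655461622335 0.0 [-0.15530144  0.10207153 -0.22804826]
side proj [[273.41548    312.06077738]
 [302.00742881 320.33465665]
 [245.56075814 308.29050756]
 [273.59079429 316.36675283]]
wrist proj [[278.15996826 241.06784663]
 [278.49413793 302.98430311]
 [277.69273874 162.12267835]
 [277.46131126 234.84387392]]
```

View pics/s4.png

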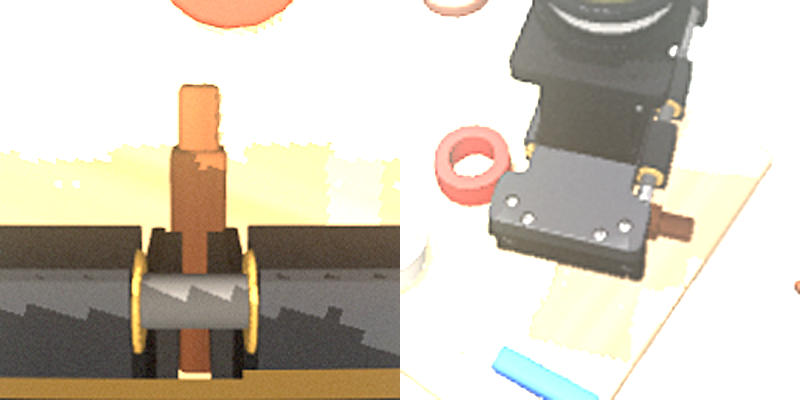

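The wrist crop shows the tool still lying between the fingers, which have closed over it at (195,260) without contact. I open and feel downward in small steps for the board to learn where the fingertips really are.

```bash
python3 -m creep '0 0 0 0 0.035;0 0 0 0 0.035;0 0 0 0 0.035;0 0 0 0 0.035;0 0 -0.001 0 0.035;0 0 0 0 0.035'
python3 -m creep '0 0 -0.001 0 0.035;0 0 0 0 0.035'; python3 -m creep '0 0 -0.001 0 0.035;0 0 0 0 0.035'
```

```text
time_s: 14.6
tool_pos: [0.4304, 0.1947, 0.0149]
tool_rot: [180.0, 0.0, 17.7]
force: [0.5, -0.2, -0.4]
grip_width: 0.0347
grasp_force: 0.0
time_s: 14.85
tool_pos: [0.4304, 0.1947, 0.0139]
tool_rot: [180.0, 0.0, 17.7]
force: [0.3, 0.8, 0.8]
grip_width: 0.035
grasp_force: 0.0
time_s: 15.1
tool_pos: [0.4304, 0.1947, 0.0129]
tool_rot: [180.0, 0.0, 17.7]
force: [0.5, 0.9, 0.5]
grip_width: 0.0352
grasp_force: 0.0
```

```bash
for i in 1 ; do python3 -m creep '0 0 -0.001 0 0.035;0 0 -0.001 0 0.035;0 0 0 0 0.035'; python3 -m creep '0 0 -0.001 0 0.035;0 0 -0.001 0 0.035;0 0 0 0 0.035'; done | grep -E "pos|force"
```

```text
tool_pos: [0.4304, 0.1948, 0.0109]
force: [-0.6, -0.2, -0.3]
grasp_force: 0.0
tool_pos: [0.4304, 0.1947, 0.0089]
force: [-0.2, 0.5, -0.4]
grasp_force: 0.0
```

```bash
python3 -m creep '0 0 0 0 0.012;0 0 0 0 0.012;0 0 0 0 0.012;0 0 0 0 0.012' 25
```

```text
time_s: 16.35
tool_pos: [0.4305, 0.1948, 0.009]
tool_rot: [180.0, -0.0, 17.7]
force: [-0.4, 0.5, -0.1]
grip_width: 0.0129
grasp_force: 0.0
```

No board contact at a TCP reading of 9 mm means the real fingertips sit higher than the reading. I compare the gripper body's bottom corners in the last side picture (about (235,326) and (284,336)) with where they should be.

```bash
python3 - <<'E'
from h import *
np.set_printoptions(precision=4,suppress=True)
a=np.radians(17.7); R=np.array([[np.cos(a),-np.sin(a)],[np.sin(a),np.cos(a)]])
for dz in (0,.01,.02,.03):
  print(dz, proj('side',[np.r_[np.array([.4305,.1948])+R@np.array([sx*.0375,.095]),.016+.07+dz] for sx in (1,-1)]).ravel(), 'obs 235 326 284 336')
K=cams.calibration('wrist'); E=np.array(K['extrinsics']); print('wrist cam pos',-E[:3,:3].T@E[:3,3], get_obs()['tool_pos'])
E
```

```text
0 [232.4785 341.5476 282.8299 353.4444] obs 235 326 284 336
0.01 [231.937  338.1642 282.9326 350.1373] obs 235 326 284 336
0.02 [231.3817 334.6929 283.0379 346.7421] obs 235 326 284 336
0.03 [230.812  331.1303 283.1461 343.2553] obs 235 326 284 336
wrist cam pos [0.4954 0.2157 0.1996] [0.4305 0.1948 0.009 ]
```

```bash
python3 -m creep '0 0 0 0 0.035;0 0 0 0 0.035;0 0 0 0 0.035;0 0 0 0 0.035;0 0 -0.001 0 0.035;0 0 -0.001 0 0.035;0 0 0 0 0.035' | grep -E "pos|force"; python3 -m creep '0 0 -0.001 0 0.035;0 0 -0.001 0 0.035;0 0 0 0 0.035'| grep -E "pos|force|wid";  python3 -m creep '0 0 -0.001 0 0.035;0 0 -0.001 0 0.035;0 0 0 0 0.035'| grep -E "pos|force|wid"
```

```text
tool_pos: [0.4304, 0.1947, 0.0068]
force: [0.4, 0.9, -0.7]
grasp_force: 0.0
tool_pos: [0.4304, 0.1948, 0.0049]
force: [-0.0, 0.2, -1.1]
grip_width: 0.0349
grasp_force: 0.0
tool_pos: [0.4304, 0.1947, 0.0029]
force: [-0.5, 0.1, 0.6]
grip_width: 0.0353
grasp_force: 0.0
```

The stamp closed at 24 mm, which puts the tips on the cone just below its knob. That and the free closing here both fit fingertips about 26 mm above the reported TCP. I keep feeling down to about −9 mm reported.

```bash
python3 -m creep '0 0 -0.002 0 0.035;0 0 -0.002 0 0.035;0 0 0 0 0.035'| grep -E "pos|force|wid"; python3 -m creep '0 0 -0.002 0 0.035;0 0 -0.002 0 0.035;0 0 0 0 0.035'| grep -E "pos|force|wid";python3 -m creep '0 0 -0.001 0 0.035;0 0 -0.001 0 0.035;0 0 0 0 0.035'| grep -E "pos|force|wid"
```

```text
tool_pos: [0.4303, 0.1947, -0.0013]
force: [0.6, -0.7, -0.1]
grip_width: 0.035
grasp_force: 0.0
tool_pos: [0.4303, 0.1947, -0.0052]
force: [-0.6, -0.4, 0.1]
grip_width: 0.0348
grasp_force: 0.0
tool_pos: [0.4304, 0.1948, -0.0071]
force: [0.3, -0.0, -0.6]
grip_width: 0.0349
grasp_force: 0.0
```

```bash
python3 -m creep '0 0 0 0 0.01;0 0 0 0 0.01;0 0 0 0 0.01;0 0 0 0 0.01' 25
```

```text
time_s: 19.6
tool_pos: [0.4305, 0.1948, -0.007]
tool_rot: [180.0, -0.0, 17.7]
force: [0.4, -0.1, 0.3]
grip_width: 0.0175
grasp_force: 25.0
```

The tool is gripped (17.5 mm, 25 N). I lift it and carry it over.

```bash
python3 -m creep '0 0 0.02 0 0.01;0 0 0.05 0 0.01;0 0 0.06 0 0.01;0 0 0.05 0 0.01;0.0083 -0.0547 0 0.6 0.01;0.0083 -0.0547 0 0.6 0.01;0.0083 -0.0547 0 0.6 0.01;0.0083 -0.0547 0 0.6 0.01'
python3 -m creep '0.0083 -0.0547 0 0.6 0.01;0.0083 -0.0547 0 0.6 0.01;0.0083 -0.0547 0 0.7 0.01;0.0083 -0.0547 0 0.7 0.01;0 0 0 0 0.01;0 0 0 0 0.01'
python3 - <<'E'
from h import *
np.set_printoptions(precision=4,suppress=True)
K=cams.calibration('wrist'); im=snap('wrist')
for n,z in [('stamp',.006),('stamp_cell',.006),('tool_cell',.006),('lid_hinge',.06),('lid_front',.185)]:
    print(n,[(onz('wrist',r['xy'],z,K),np.round(r['xy']),round(r['p'],2)) for r in finder.tip_of(n,'wrist')[:2]])
cv2.imwrite('pics/w5.png',cv2.cvtColor(cv2.convertScaleAbs(im,alpha=1.3),cv2.COLOR_RGB2BGR))
E
```

```text
time_s: 20.6
tool_pos: [0.4637, -0.0257, 0.1732]
tool_rot: [-180.0, -0.1, 20.2]
force: [0.6, 1.1, -0.3]
grip_width: 0.0179
grasp_force: 25.0
time_s: 21.35
tool_pos: [0.4967, -0.2421, 0.1726]
tool_rot: [-179.9, 0.0, 22.7]
force: [1.1, 0.6, -0.3]
grip_width: 0.0176
grasp_force: 25.0
stamp [(array([ 0.4672, -0.1694,  0.006 ]), array([214., 189.]), 0.93)]
stamp_cell [(array([ 0.4618, -0.1696,  0.006 ]), array([213., 193.]), 0.96), (array([0.502 , 0.0038, 0.006 ]), array([ 90., 108.]), 0.46)]
tool_cell [(array([ 0.4962, -0.2426,  0.006 ]), array([278., 190.]), 0.6)]
lid_hinge [(array([ 0.5489, -0.1983,  0.06  ]), array([257., 136.]), 0.78)]
lid_front [(array([ 0.606 , -0.1748,  0.185 ]), array([242.,  26.]), 0.98)]
```

View pics/w5.png

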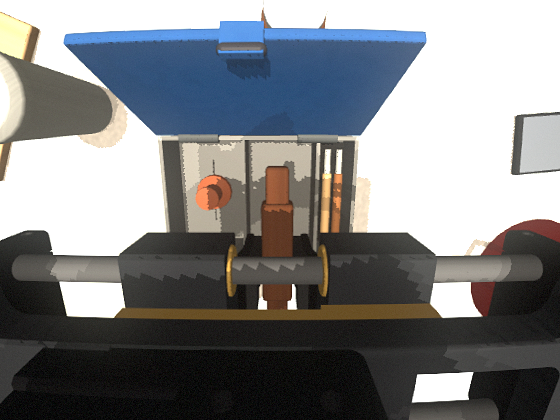

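The wrist view shows the stamp upright in its compartment at (213,190) and the tool hanging over the middle compartment at (278,235). The finger tips end at about row 235. Before lowering I check what fingertip height that row implies, because it sets the body's clearance to the rim.

```bash
python3 - <<'E'
from h import *
np.set_printoptions(precision=1,suppress=True)
o=get_obs(); a=np.radians(o['tool_rot'][2]); p=o['tool_pos']
def T(x,y,z): return np.array([p[0]+np.cos(a)*x-np.sin(a)*y,p[1]+np.sin(a)*x+np.cos(a)*y,p[2]+z])
for dz in (0,.01,.02,.026,.035): print(dz,proj('wrist',[T(.0095,.0088,dz),T(.0095,.0238,dz),T(-.0095,.0088,dz),T(.0375,.095,.07+dz)]).ravel())
print('tool far end x50',proj('wrist',[T(.05,0,.022+.014),T(.03,.009,.022+.014),T(.05,0,.014)]).ravel())
im=cams.read_camera('wrist'); np.set_printoptions(linewidth=200)
print('cols 240..320 row 245', im[245,236:324:4].mean(1)); print('col 252', im[220:262:2,252].mean(1)); print('col 304', im[220:262:2,304].mean(1))
E
```

```text
0 [264.5 221.8 242.6 221.8 264.8 247.7  62.4 207.4]
0.01 [263.9 226.3 240.8 226.3 264.2 253.4  45.7 213.4]
0.02 [263.1 231.3 238.8 231.3 263.5 259.7  26.5 220.4]
0.026 [262.7 234.6 237.6 234.6 263.1 263.8  13.4 225.2]
0.035 [261.9 239.9 235.5 239.9 262.4 270.5  -8.5 233.4]
tool far end x50 [277.4 168.5 260.9 205.2 277.4 164.2]
cols 240..320 row 245 [51.3 44.  20.3 14.7 21.7 23.  22.3 46.  47.  50.3 49.3 50.3 46.  48.  34.7 23.  26.3 18.  20.  47.7 75.3 40.3]
col 252 [ 78.7  78.7  81.  103.3 103.7 103.7  97.7  17.   22.   22.7  20.   21.3  22.3  22.3  21.   19.3  21.7  25.   29.3  51.   66.3]
col 304 [103.7 103.7 103.7 104.3 103.3 104.7  99.   13.   22.3  23.   17.7  18.3  20.7  19.7  19.7  19.3  17.7  25.3  27.7  52.3  64.7]
```

The fingertip edge at row 233 gives about +25 mm, and the body edge fits the same shift. The whole gripper sits about 25 mm above the reported TCP, so the body clears the rim. I lower the tool.

```bash
python3 -m creep '0 0 -0.06 0 0.01;0 0 -0.06 0 0.01;0 0 -0.035 0 0.01;0 0 -0.02 0 0.01;0 0 -0.006 0 0.01;0 0 0 0 0.01' | grep -E "pos|force|wid"
python3 -m creep '0 0 -0.002 0 0.01;0 0 -0.002 0 0.01;0 0 0 0 0.01'| grep -E "pos|force|wid"
```

```text
tool_pos: [0.4977, -0.2432, -0.0071]
force: [0.4, -0.5, 0.4]
grip_width: 0.0175
grasp_force: 25.0
tool_pos: [0.4971, -0.2428, -0.0117]
force: [-0.7, 0.0, -0.6]
grip_width: 0.0177
grasp_force: 25.0
```

```bash
python3 -m creep '0 0 -0.001 0 0.01;0 0 -0.001 0 0.01;0 0 0 0 0.01'| grep -E "pos|force|wid"
```

```text
tool_pos: [0.4968, -0.2428, -0.0141]
force: [-0.1, 0.7, -0.5]
grip_width: 0.0177
grasp_force: 25.0
```

```bash
python3 -m creep '0 0 -0.001 0 0.01;0 0 0 0 0.01'| grep -E "pos|force|wid"; python3 -m creep '0 0 -0.001 0 0.01;0 0 0 0 0.01'| grep -E "pos|force|wid"; python3 -m creep '0 0 0 0 0.025;0 0 0 0 0.035;0 0 0 0 0.035;0 0 0.03 0 0.035;0 0 0.05 0 0.035;0 0 0.06 0 0.03;0 0 0.05 0 0.02'
python3 - <<'E'
from h import *
np.set_printoptions(precision=4,suppress=True)
K=cams.calibration('wrist'); im=snap('wrist','w6.png')
for n,z in [('stamp',.006),('tool',.006),('tool_cell',.006),('lid_front',.185)]:
    print(n,[(onz('wrist',r['xy'],z,K),np.round(r['xy']),round(r['p'],2)) for r in finder.tip_of(n,'wrist')[:2]])
E
```

```text
tool_pos: [0.4968, -0.2428, -0.0151]
force: [0.4, -0.9, -0.4]
grip_width: 0.0173
grasp_force: 25.0
tool_pos: [0.497, -0.2429, -0.0159]
force: [-0.0, -0.5, 0.4]
grip_width: 0.0177
grasp_force: 25.0
time_s: 24.58
tool_pos: [0.497, -0.2431, 0.1763]
tool_rot: [180.0, -0.1, 22.7]
force: [1.1, 0.7, -1.0]
grip_width: 0.0262
grasp_force: 0.0
stamp [(array([ 0.4675, -0.1732,  0.006 ]), array([217., 190.]), 0.8)]
tool [(array([ 0.497 , -0.2404,  0.006 ]), array([275., 188.]), 0.73)]
tool_cell [(array([ 0.4948, -0.2447,  0.006 ]), array([278., 191.]), 0.6)]
lid_front [(array([ 0.606 , -0.1736,  0.185 ]), array([238.,  27.]), 0.94)]
```

Both items lie at their cell centres. Next, the lid. I bring the closed fingers up and over behind it.

```bash
python3 -m creep '0 0 0.055 0 0;0.045 0.027 0 0 0;0.05 0.03 0 0 0;0.047 0.028 0 0 0;0 0 -0.03 0 0;0 0 -0.03 0 0;0 0 -0.025 0 0;0 0 0 0 0'
python3 - <<'E'
from h import *
np.set_printoptions(precision=4,suppress=True)
snap('top'); snap('side')
ct=[r['xy'] for r in finder.tip_of('lid_front','top')[:2]]; cs=[r['xy'] for r in finder.tip_of('lid_front','side')[:2]]; print(ct,cs)
for th in (1.85,1.9,1.95,2.0):
    X=.0665-.137*np.cos(th)+.008*np.sin(th); Z=.06+.137*np.sin(th)+.008*np.cos(th); P=[.4869+X*.9225,-.2214+X*.386,Z]
    print(th,X,Z,P,proj('top',P),proj('side',P))
E
```

```text
time_s: 25.82
tool_pos: [0.6362, -0.157, 0.1397]
tool_rot: [-179.8, 0.4, 22.7]
force: [-0.0, 0.5, -0.5]
grip_width: 0.0006
grasp_force: 0.0
[] [[294.8, 112.8]]
1.85 0.11194606543876068 0.18948998083302 [np.float64(0.5901702453672567), np.float64(-0.17818881874063838), np.float64(0.18948998083302)] [[405.1683 171.8068]] [[301.2464 110.0074]]
1.9 0.11836107136179928 0.18705679547826776 [np.float64(0.5960880883312598), np.float64(-0.1757126264543455), np.float64(0.18705679547826776)] [[403.1639 168.7843]] [[298.2724 110.7819]]
1.95 0.12464645161515725 0.1843060343047198 [np.float64(0.6018863516149826), np.float64(-0.17328646967654932), np.float64(0.1843060343047198)] [[401.1667 165.8953]] [[295.3685 111.6874]]
2.0 0.13078649602156397 0.18124457278274125 [np.float64(0.6075505425798927), np.float64(-0.17091641253567633), np.float64(0.18124457278274125)] [[399.1835 163.1485]] [[292.5435 112.7198]]
```

```bash
python3 -m creep '-0.0138 -0.0058 0 0 0;-0.0138 -0.0058 0 0 0;-0.0092 -0.0039 0 0 0;-0.0092 -0.0039 0 0 0;0 0 0 0 0' | grep -E "pos|force"; python3 -m creep '-0.0092 -0.0039 0 0 0;-0.0092 -0.0039 0 0 0;-0.0092 -0.0039 0 0 0;0 0 0 0 0' | grep -E "pos|force"
python3 - <<'E'
from h import *
snap('side'); snap('top'); print([r['xy'] for r in finder.tip_of('lid_front','side')[:2]])
for th in (1.4,1.5,1.6,1.7,1.8,1.95):
    X=.0665-.137*np.cos(th)+.008*np.sin(th); Z=.06+.137*np.sin(th)+.008*np.cos(th); P=[.4869+X*.9225,-.2214+X*.386,Z]; print(th,proj('side',P))
E
```

```text
tool_pos: [0.5917, -0.1778, 0.1441]
force: [0.2, 0.6, -0.6]
grasp_force: 0.0
tool_pos: [0.5638, -0.1898, 0.1438]
force: [0.3, -0.1, -0.1]
grasp_force: 0.0
[[321.5, 106.6]]
1.4 [[329.56438954 109.35386759]]
1.5 [[323.22231792 108.49160747]]
1.6 [[316.83786947 108.20804556]]
1.7 [[310.49642925 108.50317296]]
1.8 [[304.28139679 109.3673775 ]]
1.95 [[295.36853102 111.68744566]]
```

```bash
python3 -m creep '-0.0132 -0.0055 0 0 0;-0.0132 -0.0055 -0.0004 0 0;-0.0151 -0.0063 -0.004 0 0;-0.0151 -0.0063 -0.0047 0 0;0 0 0 0 0' | grep -E "pos|force"; python3 -m creep '-0.0134 -0.0056 -0.0085 0 0;-0.0134 -0.0056 -0.01 0 0;-0.011 -0.0046 -0.0127 0 0;-0.011 -0.0046 -0.014 0 0;0 0 0 0 0' | grep -E "pos|force"
python3 - <<'E'
from h import *
snap('side'); print([r['xy'] for r in finder.tip_of('lid_front','side')[:2]]); snap('top'); print([r['xy'] for r in finder.tip_of('lid_front','top')[:2]])
for th in (.2,.3,.4,.5,.7):
    X=.0665-.137*np.cos(th)+.008*np.sin(th); Z=.06+.137*np.sin(th)+.008*np.cos(th); P=[.4869+X*.9225,-.2214+X*.386,Z]; print(th,proj('side',P),proj('top',P))
E
```

```text
tool_pos: [0.5064, -0.2137, 0.1345]
force: [0.2, -0.1, 0.5]
grasp_force: 0.0
tool_pos: [0.4574, -0.2332, 0.0881]
force: [0.3, 0.7, 0.7]
grasp_force: 0.0
[[373.5, 141.6], [316.8, 160.7]]
[[198.7, 255.4]]
0.2 [[376.43259253 153.26934919]] [[436.20647694 269.22255919]]
0.3 [[375.61615577 148.35823001]] [[437.30232428 266.9266691 ]]
0.4 [[374.16772234 143.47973806]] [[438.02166803 263.92031959]]
0.5 [[372.08672272 138.69281071]] [[438.34048056 260.21325215]]
0.7 [[366.07108569 129.63712619]] [[437.70580519 250.79826147]]
```

```bash
python3 -m creep '-0.0052 -0.0022 -0.011 0 0;-0.0046 -0.0019 -0.011 0 0;-0.003 -0.0013 -0.006 0 0;0 0 -0.005 0 0;0 0 0 0 0' | grep -E "pos|force"; python3 -m creep '0 0 -0.0015 0 0;0 0 -0.0015 0 0;0 0 0 0 0' | grep -E "pos|force"; python3 -m creep '0 0 -0.001 0 0;0 0 -0.001 0 0;0 0 0 0 0' | grep -E "pos|force"
```

```text
tool_pos: [0.4467, -0.2382, 0.0562]
force: [0.4, 0.3, -0.6]
grasp_force: 0.0
tool_pos: [0.4472, -0.2384, 0.0537]
force: [0.5, -0.0, 0.9]
grasp_force: 0.0
tool_pos: [0.4471, -0.2384, 0.0519]
force: [-0.1, -0.1, 2.7]
grasp_force: 1.3
```

```bash
python3 -m creep '0 0 -0.001 0 0;0 0 0 0 0' | grep -E "pos|force"; python3 -m creep '0 0 -0.001 0 0;0 0 0 0 0' | grep -E "pos|force"; python3 -m creep '0 0 -0.001 0 0;0 0 0 0 0' | grep -E "pos|force"
```

```text
tool_pos: [0.4471, -0.2385, 0.0514]
force: [-2.0, 0.6, 7.9]
grasp_force: 3.8
tool_pos: [0.447, -0.2385, 0.0508]
force: [-5.2, 1.7, 12.8]
grasp_force: 5.8
tool_pos: [0.447, -0.2385, 0.0503]
force: [-5.9, 2.3, 16.8]
grasp_force: 7.9
```

```bash
python3 -m creep '0 0 -0.001 0 0;0 0 0 0 0' | grep -E "pos|force"; python3 -m creep '0 0 -0.001 0 0;0 0 0 0 0' | grep -E "pos|force"
```

```text
tool_pos: [0.4468, -0.2386, 0.0491]
force: [-4.6, 1.9, 14.8]
grasp_force: 7.3
tool_pos: [0.4468, -0.2386, 0.0482]
force: [-5.9, 2.0, 16.2]
grasp_force: 7.9
```

```bash
python3 -m creep '0 0 -0.001 0 0;0 0 0 0 0' | grep -E "pos|force"
python3 - <<'E'
from h import *
im=snap('side'); print([r['xy'] for r in finder.tip_of('lid_front','side')[:2]], [r['xy'] for r in finder.tip_of('case','side')[:2]])
for th in (0,.05,.1,.2):
    X=.0665-.137*np.cos(th)+.008*np.sin(th); Z=.06+.137*np.sin(th)+.008*np.cos(th); P=[.4869+X*.9225,-.2214+X*.386,Z]; print(th,proj('side',P))
c=cv2.resize(im[110:230,280:440],(800,600),interpolation=cv2.INTER_CUBIC); cv2.imwrite('pics/s7.png',cv2.cvtColor(cv2.convertScaleAbs(c,alpha=1.5),cv2.COLOR_RGB2BGR))
E
```

```text
tool_pos: [0.4466, -0.2387, 0.0465]
force: [-3.5, 0.3, 11.0]
grasp_force: 4.9
[[375.6, 161.1]] [[339.1, 181.6]]
0 [[376.21251695 162.96787679]]
0.05 [[376.49379277 160.57507061]]
0.1 [[376.62594037 158.15684356]]
0.2 [[376.43259253 153.26934919]]
```

View pics/s7.png

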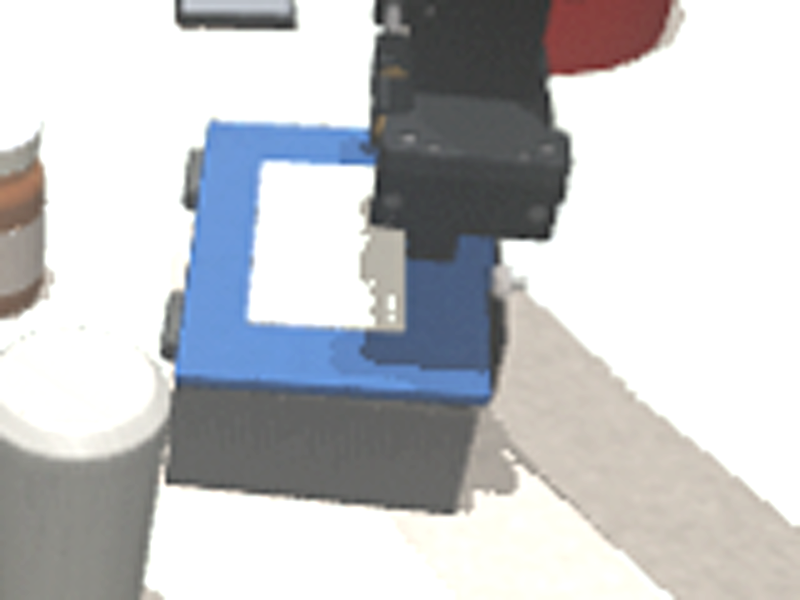

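The side view shows the lid almost flat on the case, with the front edge within about 1 px of shut. The force is falling, so the catch is being passed. I continue.

```bash
python3 -m creep '0 0 -0.001 0 0;0 0 0 0 0' | grep -E "pos|force"; python3 -m creep '0 0 -0.001 0 0;0 0 0 0 0' | grep -E "pos|force"
```

```text
tool_pos: [0.4464, -0.2387, 0.0449]
force: [-4.0, -0.1, 5.2]
grasp_force: 2.5
tool_pos: [0.4473, -0.238, 0.0434]
force: [1.9, 0.8, 0.2]
grasp_force: 0.0
```

```bash
python3 -m creep '0 0 -0.001 0 0;0 0 0 0 0' | grep -E "pos|force"; python3 -m creep '0 0 -0.001 0 0;0 0 0 0 0' | grep -E "pos|force"
```

```text
tool_pos: [0.4471, -0.238, 0.0424]
force: [-0.2, 0.7, -0.8]
grasp_force: 0.0
tool_pos: [0.4471, -0.2382, 0.0416]
force: [-0.0, 0.0, 0.3]
grasp_force: 0.0
```

```bash
python3 -m creep '0 0 -0.001 0 0;0 0 0 0 0' | grep -E "pos|force"; python3 -m creep '0 0 0.02 0 0;0 0 0.06 0 0;-0.03 0.05 0.03 0 0;-0.03 0.055 0 0 0;-0.02 0.055 0 0 0;0 0.055 0 0 0;0 0.055 0 0 0;0 0 0 0 0' | grep -E "time|pos|force"
python3 - <<'E'
from h import *
im=snap('side'); b=snap('top'); print([r['xy'] for r in finder.tip_of('lid_front','side')[:2]],[r['xy'] for r in finder.tip_of('lid_front','top')[:2]])
print('shut',proj('side',[[.4869-.0705*.9225,-.2214-.0705*.386,.068]]),proj('top',[[.4869-.0705*.9225,-.2214-.0705*.386,.068]]))
A=cv2.resize(im[110:230,280:440],(800,600),interpolation=cv2.INTER_CUBIC)[:, :560]; A=cv2.resize(A,(420,450)); B=cv2.resize(b,(380,285))
o=np.zeros((450,800,3),np.uint8); o[:,:420]=A; o[:285,420:]=B
cv2.imwrite('pics/s8.png',cv2.cvtColor(cv2.convertScaleAbs(o,alpha=1.4),cv2.COLOR_RGB2BGR))
E
```

```text
tool_pos: [0.4472, -0.2383, 0.0408]
force: [-0.2, 0.3, 1.4]
grasp_force: 0.7
time_s: 34.02
tool_pos: [0.3681, 0.0323, 0.1491]
force: [0.4, -0.6, -0.4]
grasp_force: 0.0
[] [[434.9, 270.1]]
shut [[376.21251695 162.96787679]] [[432.99932907 271.69824283]]
```

View pics/s8.png

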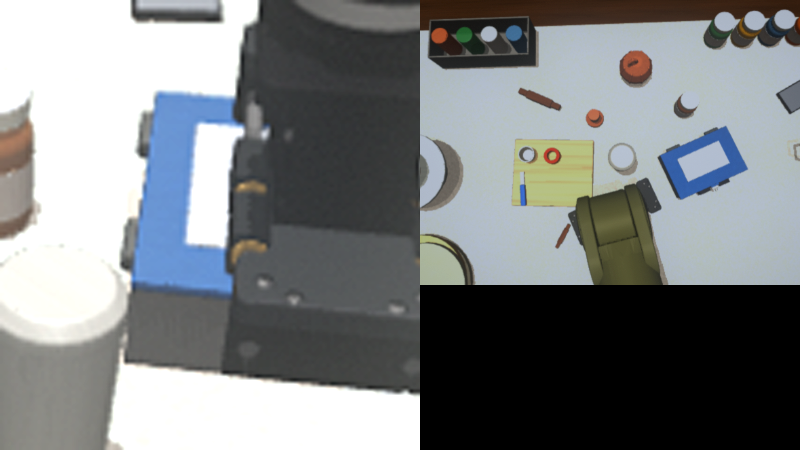

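The lid lies flat and shut, the bystanders stand where they were, and the arm is clear of everything. I hand the job in.

```bash
python3 -c "
from cell import ticket,get_obs
print(get_obs()['force'],ticket.sign_off())"
```

```text
the job is handed in; nothing more can be done
[0.87966396 0.06588058 0.74645288] None
```

The job is handed in at about 34 s: the stamp stands in the wide compartment, the tool lies flat in the middle one, and the lid snapped past its catch and stayed shut when I let go, with the press peaking at about 18 N.

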